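# Refit the vent-valve handle on the degassing chamber and shut the valve

## Task

The blue T-handle has come off the vent valve of the vacuum degassing chamber. Pick it up, set it on the bare valve stem and turn it slowly under a light push (never press hard while it is not home, the clear lid must not crack) until it slips over the flats and drops fully home, then turn it clockwise until the valve is shut with the handle square across the pipe, and let go; leave the bottle, the tin of screws and the white jar where they are.

Things in the scene. Friction and masses are not known exactly. Their poses are not given: they have to be found in the camera images.
- vent_handle: loose blue T-handle, about 120 g, standing on its hub on the bench. Origin: centre of the hub's flat underside; z up the hub's axis, x along the wing. Round hub 36 mm across, z = 0 to 20 mm. In its underside, centred, a blind slot: 19.4 mm along x, 9.4 mm along y, 16 mm deep. It fits the stem either way round.
- wing_mid (a point): on the blue handle, 31 mm above its underside: middle of the upright wing over the hub, where to pinch it across y. The wing is 90 mm long (x), 12 mm thick (y) and reaches from 20 to 42 mm above the underside over its middle 34 mm; its lower edge rises to 33 mm at the tips. Axes as vent_handle.
- chamber: vacuum degassing chamber, fixed: steel pot 220 mm across, wire handles out to x = +-142 mm, clear lid 240 mm across, top at z = 134 mm. Origin: centre of its foot on the bench. A brass pipe over it runs along y at z = 160 mm, a ball valve at each end; handle along y = open, along x = shut. The -y valve has its red T-handle on (top at z = 229 mm): leave it. Gauge at x = 72 mm, y = 0, up to z = 200 mm.
- stem_foot (a point): vent valve (+y end of the pipe, no handle): on the stem's axis, at the top of the brass gland nut, 24 mm across, on which the handle's underside rests when home. Fixed to the chamber, axes as the chamber's: it does not turn with the stem, whose angle is not measured.
- stem_top (a point): on the axis of the bare vent stem, at its top, 14 mm above stem_foot; axes as the chamber's, not turning with the stem. Steel stem 18 mm in diameter with two flats 8 mm apart, top edge chamfered 0.4 mm: the handle slips on with 0.7 mm play all round, 0.09 rad in rotation. Turning takes 0.16 N m, so a lightly rubbing handle does not drag it.
- vent_outlet (a point): outer end of the copper-coloured silencer on the vent valve, on the pipe axis, 69 mm beyond the stem; axes as the chamber's. How the vent stem turns: it was left part open, its long section (along the flats) 0.25 to 1.42 rad anticlockwise, seen from above, from the chamber's x; clockwise shuts. It stops at 0.08 rad (the handle, with its play, then stands at about 0) and at 1.56 rad.
- resin: small orange resin bottle, 55 mm diameter, 119 mm tall, standing left of the chamber; bystander. Origin: centre of its underside.
- tin: open white tin of screws, 74 mm diameter, 45 mm tall; bystander. Origin: centre of its underside.
- jar: plain white-silver jar with a screw cap, 72 mm diameter, 110 mm tall, standing right of the blue handle; bystander. Origin: centre of its underside.
There are look-alikes about, which are no part of the job. Several things have the shape of the vent_handle; the one meant has the colours described above.

How it is judged:
On the way:
1. the blue handle is fully home on the vent valve's stem (z of vent_handle in the frame of stem_foot between -0.003 and 0.003 m and horizontal distance between vent_handle and stem_foot below 0.004 m and angle between vent_handle's own z axis and vertical below 0.12 rad), for 0.1 s.
At the end, for the whole second after the job is handed in: The blue handle sits on the vent valve's stem with its underside within 3 mm of the gland nut, centred within 4 mm, upright within 7 degrees, square across the pipe (along the chamber's x) within 8 degrees, at rest and released (all of step 1 and angle between the x axis of vent_handle and the x axis of chamber, either way round below 0.14 rad and linear speed of vent_handle below 0.02 m/s and angular speed of vent_handle below 0.1 rad/s); the robot touches nothing.
It fails at once if the handle is pressed on the valve with more than 30 N while it still rides on top of the stem (z of vent_handle in the frame of stem_foot above 0.01 m and contact force between vent_handle and chamber above 30 N).
It fails at once if the handle is forced with more than 70 N before it is home (z of vent_handle in the frame of stem_foot above 0.004 m and contact force between vent_handle and chamber above 70 N).
It fails at once if the resin bottle, the tin or the white jar is moved more than 30 mm, or the bottle or the jar tips over (distance of any of resin, tin, jar from where it was at the start of the episode above 0.03 m or angle between any of resin, jar's own z axis and vertical above 0.4 rad).
It also fails if it takes over 58 s, if anything falls off the work surface, if the arm or the gripper's body presses on something with over 40 N, if the wrist force passes 120 N, or if a joint passes its speed limit or range.

## Robot

A 6-joint arm with a two-finger parallel gripper is mounted at the origin on the work surface; the furniture and walls round the work are solid. World frame = base frame: x ahead of the robot, y to its left, z up, the work surface at z = 0. Lengths are in m, angles in rad, forces in N, time in s.
With the tool pointing down it reaches from about 0.35 to 0.725 m from the base axis. Payload 4.3 kg.
Tool frame: the origin (TCP) lies midway between the tips of the shut fingers; the grasp point (between the pads) lies 19 mm behind it (arm.grip_point_offset is the distance from the TCP to the grasp point, in m); z points along the fingers, y is the line along which they close (so a half turn about z gives the same grasp; the last joint's range is limited). The gripper opens to 85 mm and grips with 20 to 120 N. Pads are 22 mm wide; open, the fingers measure 114 mm over their backs; the gripper's body (76 mm by 85 mm) begins 54 mm behind the grasp point. The pads swing forward as they close: fully open they stand 13 mm farther back than shut.
Start: joints at [-1.234, 0.377, 0.081, 1.274, 0, 1.46], TCP at [0.248, -0.519, 0.231] pointing down, gripper open.
Joint ranges: [-2.72, 2.72], [-0.84, 1.66], [-1.02, 1.22], [-1.77, 2.12], [-1.37, 1.28], [-3.14, 3.14]. Speed limits (rad/s): [2.57, 2.57, 3.14, 3.14, 3.14, 3.14].

## Interface

Orientations are given as [roll, pitch, yaw] about the fixed x, y, z axes, in that order (R = Rz(yaw) Ry(pitch) Rx(roll)).
In Python, from workcell import arm, vision gives the robot as it stands.
- The arm moves only by the tool send_rows, never from a script. Its argument "deltas" is a list of rows, each a list of 7 numbers: the shift along the tool's x, y, z in units of 40 mm (1.0 is 40 mm), then the turn, a rotation vector about the tool's x, y, z in rad, then the finger opening in mm, from 0 to 85.4. In form: [[dx, dy, dz, ax, ay, az, claw], ...]. A call has 1 to 20 rows; each row is the pose to reach, as a shift and turn from the pose commanded when the call began, along the tool's axes at that moment; what a row does not reach only later rows make up. A row lasts 1/12 s, in which the tool goes at most 41.7 mm and 7.16 degrees, less where a joint would pass 70% of its speed; a pose out of reach is approached as far as the arm can. A call with a gripper value outside its range is refused whole. The fingers move at their own pace and stop on an object; "squeeze" is the grip in N (left out, the last holds). Time passes only in rows, so rows that repeat a pose let the fingers close. It gives the time, the measured TCP pose, the force, the opening and the grip force at its end, in the units of the state.
- arm.state(): the state, without advancing time (a new reading comes with each control period).
- vision.capture(name): name is "scene" or "top" or "wrist"; returns a dict with "img" (384x512x3 uint8, red, green, blue), "depth" (384x512 float32, m along the optical axis (not along the pixel's ray), 0 where there is no reading), "intrinsics" (3x3 intrinsics, pixels), "T" (4x4, takes a point from camera to world coordinates). Camera axes: x right, y down, z forward; pixel columns grow to the right and rows downward; lengths in m; the calibration is good to about 2 mm. A picture is of the moment at which its call begins.
- arm.job_done(): hands the job in; it is judged then, once.
The state is a dict: "time": time; "qpos": joint angles; "dq": joint speeds; "joint_torque": joint torques, N m; "ee_pos": TCP position; "tool_rot": TCP orientation; "ft_force": force on the tool from outside, world axes, zero at the start; "ft_torque": the same for the moment, N m; "width": opening from 0.0 (shut) to 1.0 (fully open); "grasp_force": force on a finger pad.
Only numpy, scipy, OpenCV 4.12 (cv2) and the standard library are available. Lean on these libraries where they do the work, as an engineer would, in place of code of your own. Each camera call takes 0.05 s, during which the arm holds its last target. There are 200 camera calls.

## Working session

There is one attempt and no reset: what is moved stays moved. The work goes in short steps, Python scripts to look and compute and a tool call to move; the robot and the scene stay as the last step left them, time stands still between calls to the robot, and variables do not carry over. Pictures are saved under pics/ and viewed, at most 10 in all, crops included, and the job is handed in when it is done.

Besides the shell and the picture viewer there is one more tool, called after "Emit:" as a command line: name --pt "numbers of a row" for each row, then --argument value for the rest. send_rows: Moves the arm, as the interface text tells. Its arguments: {"type":"object","properties":{"deltas":{"type":"array"},"squeeze":{"type":"number"}},"required":["deltas"]}

```bash
mkdir -p pics; python3 - <<'E'
from workcell import arm, vision
import cv2, numpy as np
s=arm.state(); print({k:np.round(v,3) for k,v in s.items()})
for n in ("scene","top"):
    c=vision.capture(n); cv2.imwrite(f"pics/{n}0.png",c["img"][:,:,::-1]); np.savez(f"{n}0.npz",**c); print(n,c["intrinsics"].round(1).tolist(),c["T"].round(3).tolist())
E
```

```text
{'time': np.float64(0.0), 'qpos': array([-1.234,  0.378,  0.08 ,  1.274, -0.   ,  1.461]), 'dq': array([ 0.001, -0.002, -0.   , -0.002, -0.   , -0.   ]), 'joint_torque': array([ 1.0000e-03, -4.6360e+01,  2.6988e+01,  2.1000e-02, -0.0000e+00,
        0.0000e+00]), 'ee_pos': array([ 0.248, -0.518,  0.23 ]), 'tool_rot': array([-3.14 , -0.   ,  0.447]), 'ft_force': array([ 0.635, -0.05 ,  0.075]), 'ft_torque': array([-0.064,  0.029, -0.026]), 'grasp_force': np.float64(0.0), 'width': np.float64(0.999)}
scene [[426.6, 0.0, 252.6], [0.0, 426.6, 186.3], [0.0, 0.0, 1.0]] [[0.631, -0.587, 0.508, -0.245], [-0.776, -0.48, 0.409, -0.673], [0.003, -0.652, -0.758, 1.355], [0.0, 0.0, 0.0, 1.0]]
top [[467.1, 0.0, 243.7], [0.0, 467.1, 188.2], [0.0, 0.0, 1.0]] [[0.001, -0.989, 0.146, 0.372], [-1.0, -0.004, -0.02, 0.014], [0.021, -0.146, -0.989, 1.502], [0.0, 0.0, 0.0, 1.0]]
```

View pics/scene0.png

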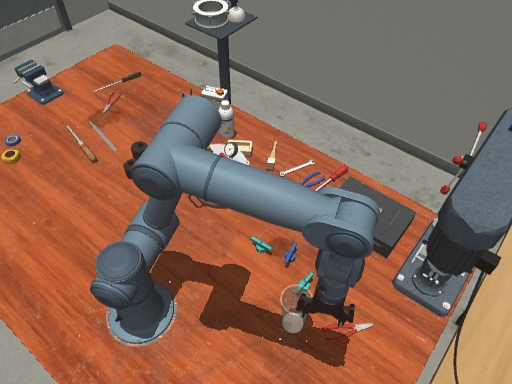

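View pics/top0.png

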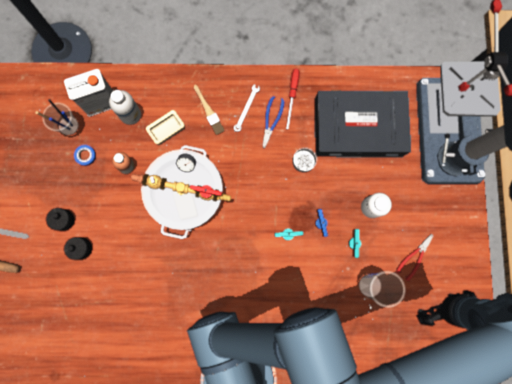

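The top view shows the chamber at (182,188), its bare vent end at left about (150,182) and the red handle at (205,191). The blue handle is at (321,222) between two teal look-alikes, with the jar at (377,205), the tin at (304,159) and the orange-capped bottle at (122,160). The next step is to measure these and enlarge the two key areas.

```bash
cat > h.py <<'E'
import numpy as np, cv2
def ray(c,uv,z):
    K,T=c["intrinsics"],c["T"]; uv=np.atleast_2d(uv).astype(float)
    d=np.c_[uv,np.ones(len(uv))]@np.linalg.inv(K).T@T[:3,:3].T
    return T[:3,3]+d*((z-T[2,3])/d[:,2])[:,None]
def pts(c):
    K,T=c["intrinsics"],c["T"]; v,u=np.mgrid[:384,:512]; d=c["depth"]
    p=np.stack([u,v,np.ones_like(u)],-1)@np.linalg.inv(K).T*d[...,None]
    return p@T[:3,:3].T+T[:3,3]
def axis(xy):
    m=xy.mean(0); w,V=np.linalg.eigh(np.cov((xy-m).T)); a=V[:,1]; return m,np.arctan2(a[1],a[0])
E
python3 - <<'E'
from h import *
c=dict(np.load("top0.npz")); P=pts(c); hsv=cv2.cvtColor(c["img"],cv2.COLOR_RGB2HSV)
m=cv2.inRange(hsv,(105,120,50),(125,255,255)); m[:190]=0;m[250:]=0;m[:,:300]=0;m[:,345:]=0
v,u=np.nonzero(m); Q=P[v,u]; print("blue",len(u),u.min(),u.max(),v.min(),v.max(),"z",np.percentile(Q[:,2],[5,50,95]))
top=Q[:,2]>0.036
print("top pts",top.sum(), Q[top].mean(0), axis(Q[top][:,:2]), "ray axis",axis(ray(c,np.c_[u,v],0.042)[:,:2]))
# heights along pipe
for name,(uu,vv) in dict(jar=(377,205),tin=(304,159),res=(122,160),chamb=(182,205),redh=(205,191)).items(): print(name,P[vv,uu].round(3))
# lid circle: points at z~.134
box=np.zeros((384,512),bool); box[140:240,130:235]=1
lid=box&(abs(P[...,2]-.134)<.004); L=P[lid][:,:2]; print("lid",lid.sum(),cv2.minEnclosingCircle(L.astype(np.float32)))
br=cv2.inRange(hsv,(12,120,80),(32,255,255)).astype(bool)&box&(P[...,2]>.14)
print("brass",br.sum(),axis(P[br][:,:2]))
for (a,b,n) in ((120,150,"cr1"),(285,180,"cr2")):
    im=c["img"][b-5:b+85,a:a+120,::-1]; cv2.imwrite(f"pics/{n}.png",cv2.resize(im,None,fx=5,fy=5,interpolation=cv2.INTER_CUBIC))
a=cv2.imread("pics/cr1.png");b=cv2.imread("pics/cr2.png")
cv2.imwrite("pics/cr.png",cv2.resize(np.vstack([a,b]),(400,600)) if 0 else a)
np.set_printoptions(linewidth=250)
print((P[172:200:2,134:234:4,2]*1000).round().astype(int))
E
```

```text
blue 152 316 326 209 235 z [0.01771182 0.03923744 0.04636292]
top pts 100 [ 0.4809254  -0.26204431  0.04156236] (array([ 0.4809254 , -0.26204431]), np.float64(-2.9295196835761006)) ray axis (array([ 0.47985951, -0.25965341]), np.float64(-2.9411788233436575))
jar [ 0.527 -0.416  0.112]
tin [ 0.685 -0.211  0.03 ]
res [0.66  0.352 0.118]
chamb [0.523 0.167 0.131]
redh [0.551 0.094 0.232]
lid 3180 ((0.5708233714103699, 0.17046722769737244), 0.11999362707138062)
brass 384 (array([0.56546561, 0.16476159]), np.float64(1.3114196042072646))
[[   0    8    0  136  136  132  133  136  135  133  130  135  137  158  130  140  127  129  137  133  130  134    0    4    1]
 [   4    1    3  161  134  134  134  134  133  128  136  131  133  135  131  134  132  137  134  135  136  136    3   -5    0]
 [ 168  167  170  175  170  181  169  137  135  128  130  139  141  135  133  136  129  139  135  132  135  133    1   -3   -2]
 [ 170  166  170  170  204  187  175  164  163  130  131  131  132  135  131  134  136  133  134  127  133  134    2   -5   -4]
 [ 162  169  177  178  192  191  175  178  155  13
[... 530 characters left out ...]
175  225  234  227  227  223  208  134  144   -1   -1   -3]
 [   0    6  137  132  136  135  131  157  138  134  171  175  177  177  170  222  228  226  229  229  229  165   -4   -6    5]
 [   2    4  132  136  138  138  133  134  131  135  136  165  163  170  168  167  172  214  229  226  231  224   -2    1    5]
 [   2   -2  136  127  137  134  133 1502  141  129  132  134  140  161  132  136  174  205  210  205  225  232  165   -2   -7]
 [  -1   -2  137  136  129  132  130  132  131  131  132  129  134  132  133  133  166  205  205  199  179  173  167  165  161]
 [  -3   -1  136  134  131  140  136  137  132  130  141  132  129  132  138  130  133  172  187  171  170  172  171  172  166]]
```

View pics/cr.png

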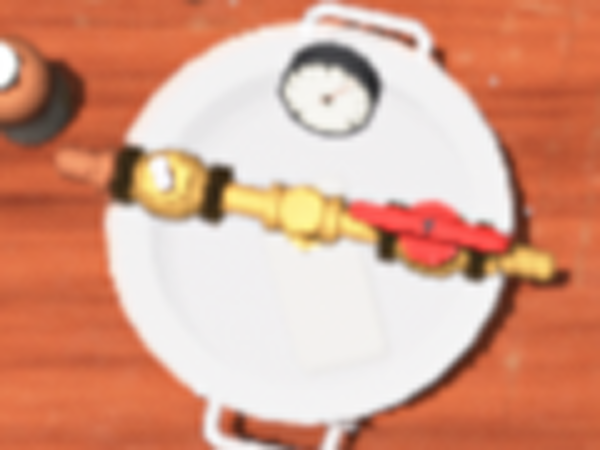

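Crop: the bare stem's bright top is at about full-image pixel (152.6,179.6), and the pipe slopes slightly in the image. Next I need the wrist camera's offset and the move to above the stem for a close look.

```bash
cat >> h.py <<'E'
from scipy.spatial.transform import Rotation as Rn
def rel(s,pos,yaw):
    R=Rn.from_euler("xyz",s["tool_rot"]).as_matrix()
    Rt=Rn.from_euler("xyz",[np.pi,0,yaw]).as_matrix()
    return (R.T@(np.array(pos)-s["ee_pos"])/0.04).round(3).tolist(), Rn.from_matrix(R.T@Rt).as_rotvec().round(3).tolist()
E
python3 - <<'E'
from h import *
from workcell import arm, vision
c=dict(np.load("top0.npz")); s=arm.state()
print("stem",ray(c,(152.6,179.6),.201),"pipe ends", ray(c,[(132,177.5),(230.5,198.5)],.165))
w=vision.capture("wrist"); R=Rn.from_euler("xyz",s["tool_rot"]).as_matrix()
print("cam in tool",(R.T@(w["T"][:3,3]-s["ee_pos"])).round(3),(R.T@w["T"][:3,:3]).round(2).tolist(),w["intrinsics"].round(1).tolist())
print(rel(s,[.59,.24,.36],3.7),s["qpos"].round(3),s["time"])
E
```

```text
stem [[0.58695934 0.24361552 0.201     ]] pipe ends [[0.59880899 0.30944253 0.165     ]
 [0.53863617 0.02459609 0.165     ]]
cam in tool [ 0.074 -0.    -0.143] [[-0.0, -0.96, -0.29], [1.0, -0.0, -0.0], [0.0, -0.29, 0.96]] [[335.6, 0.0, 249.8], [0.0, 335.6, 201.5], [0.0, 0.0, 1.0]]
([15.893, -13.405, -3.211], [-0.0, 0.003, 3.03]) [-1.234  0.378  0.08   1.274 -0.     1.461] 0.1
```

```bash
python3 - <<'E'
from h import *
from workcell import arm
s=arm.state()
print(rel(s,[.48,-.26,.25],3.0),rel(s,[.587,.2436,.30],3.0))
E
```

```text
([8.012, -3.316, -0.479], [-0.0, -0.002, -2.553]) ([15.865, -13.516, -1.712], [-0.0, -0.002, -2.553])
```

Emit:
send_rows --pt "8.0 -3.3 -0.5 0 0 -2.5 85" --pt "8.0 -3.3 -0.5 0 0 -2.5 85" --pt "8.0 -3.3 -0.5 0 0 -2.5 85" --pt "8.0 -3.3 -0.5 0 0 -2.5 85" --pt "8.0 -3.3 -0.5 0 0 -2.5 85" --pt "8.0 -3.3 -0.5 0 0 -2.5 85" --pt "8.0 -3.3 -0.5 0 0 -2.5 85" --pt "8.0 -3.3 -0.5 0 0 -2.5 85" --pt "8.0 -3.3 -0.5 0 0 -2.5 85" --pt "8.0 -3.3 -0.5 0 0 -2.5 85" --pt "8.0 -3.3 -0.5 0 0 -2.5 85" --pt "8.0 -3.3 -0.5 0 0 -2.5 85" --pt "8.0 -3.3 -0.5 0 0 -2.5 85" --pt "8.0 -3.3 -0.5 0 0 -2.5 85" --pt "8.0 -3.3 -0.5 0 0 -2.5 85" --pt "8.0 -3.3 -0.5 0 0 -2.5 85" --pt "8.0 -3.3 -0.5 0 0 -2.5 85" --pt "8.0 -3.3 -0.5 0 0 -2.5 85" --pt "8.0 -3.3 -0.5 0 0 -2.5 85" --pt "8.0 -3.3 -0.5 0 0 -2.5 85"

```text
time: 1.82
ee_pos: [0.4798, -0.2611, 0.2509]
tool_rot: [3.141, -0.001, 2.953]
ft_force: [0.4, 0.8, 0.3]
width: 0.993
grasp_force: 0.0
```

```bash
python3 - <<'E'
from h import *
from workcell import arm, vision
s=arm.state(); w=vision.capture("wrist"); np.savez("w1.npz",**w); cv2.imwrite("pics/w1.png",w["img"][:,:,::-1])
print(s["time"],s["ee_pos"],s["tool_rot"],s["qpos"].round(2))
hsv=cv2.cvtColor(w["img"],cv2.COLOR_RGB2HSV); m=cv2.inRange(hsv,(105,120,40),(125,255,255)); P=pts(w)
n,l,st,ce=cv2.connectedComponentsWithStats(m)
for i in range(1,n):
    if st[i,4]>150:
        Q=P[l==i]; t=(Q[:,2]>.037)&(Q[:,2]<.048); v,u=np.nonzero(l==i)
        print(st[i],"ztop",np.percentile(Q[:,2],95),"top",t.sum(),Q[t].mean(0),axis(Q[t][:,:2]))
print(rel(s,[.587,.2436,.30],3.0))
E
```

```text
1.8167 [ 0.47978272 -0.26112425  0.25092034] [ 3.14132665e+00 -7.42975775e-04  2.95296756e+00] [-0.61  0.31  0.04  1.3  -0.   -0.43]
[ 228  133   40   78 1285] ztop 0.043402280631584765 top 827 [ 0.47862564 -0.26320581  0.04210021] (array([ 0.47862564, -0.26320581]), np.float64(-2.9274710926837666))
([-0.266, 12.897, -1.224], [0.0, -0.001, -0.047])
```

View pics/w1.png

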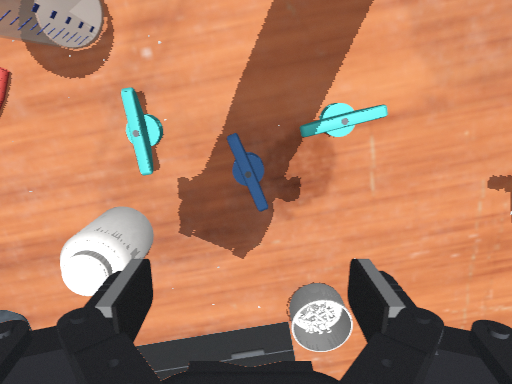

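Wrist view: the blue handle is centred at (247,172), clear of the teal handles and of the jar at (105,250). Now a close look at the stem.

Emit:
send_rows --pt "-0.1 2 -1.2 0 0 0 85" --pt "-0.3 12.9 -1.2 0 0 0 85" --pt "-0.3 12.9 -1.2 0 0 0 85" --pt "-0.3 12.9 -1.2 0 0 0 85" --pt "-0.3 12.9 -1.2 0 0 0 85" --pt "-0.3 12.9 -1.2 0 0 0 85" --pt "-0.3 12.9 -1.2 0 0 0 85" --pt "-0.3 12.9 -1.2 0 0 0 85" --pt "-0.3 12.9 -1.2 0 0 0 85" --pt "-0.3 12.9 -1.2 0 0 0 85" --pt "-0.3 12.9 -1.2 0 0 0 85" --pt "-0.3 12.9 -1.2 0 0 0 85" --pt "-0.3 12.9 -1.2 0 0 0 85" --pt "-0.3 12.9 -1.2 0 0 0 85" --pt "-0.3 12.9 -1.2 0 0 0 85" --pt "-0.3 12.9 -1.2 0 0 0 85" --pt "-0.3 12.9 -1.2 0 0 0 85"

```text
time: 3.28
ee_pos: [0.5915, 0.2413, 0.2993]
tool_rot: [-3.141, -0.0, 2.944]
ft_force: [-0.2, -0.6, -0.3]
width: 0.995
grasp_force: 0.0
```

```bash
python3 - <<'E'
from h import *
from workcell import arm, vision
s=arm.state(); w=vision.capture("wrist"); np.savez("w2.npz",**w)
print(s["time"],s["ee_pos"],s["tool_rot"],s["qpos"].round(2))
K,T=w["intrinsics"],w["T"]; p=T[:3,:3].T@(np.array([.587,.2436,.201])-T[:3,3]); uv=(K@p)[:2]/p[2]; print("pred uv",uv)
x,y=(uv-[50,40]).astype(int); print("crop",x,y)
cv2.imwrite("pics/w2.png",cv2.resize(w["img"][y:y+80,x:x+100,::-1],None,fx=7,fy=7,interpolation=cv2.INTER_CUBIC))
E
```

```text
3.2833 [0.59154001 0.2412994  0.29926464] [-3.14094977e+00 -2.78360854e-04  2.94439150e+00] [ 0.29  0.53  0.49  1.53 -0.    0.49]
pred uv [250.93200772 196.03690245]
crop 200 156
```

View pics/w2.png

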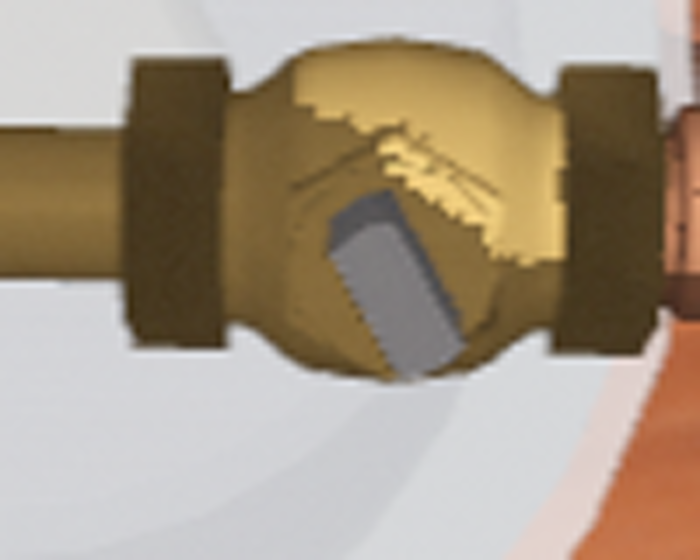

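Close view: the stem's light grey top face has corners at crop (329,250), (387,222), (465,345) and (405,380), a rectangle along a clear diagonal. The copper silencer is on the right.

```bash
python3 - <<'E'
from h import *
w=dict(np.load("w2.npz"))
q=np.array([(329,250),(387,222),(465,345),(405,380)],float); uv=(q+.5)/7-.5+[200,156]
hsv=cv2.cvtColor(w["img"],cv2.COLOR_RGB2HSV); 
m=np.zeros((384,512),np.uint8); m[183:212,244:270]=((hsv[...,1]<40)&(hsv[...,2]>110))[183:212,244:270]
n,l,st,ce=cv2.connectedComponentsWithStats(m); print(st[1:].tolist())
P=pts(w)
for z in (.199,.201,.203):
    c4=ray(w,uv,z)[:,:2]; a=(c4[2]+c4[3]-c4[0]-c4[1])/2; b=(c4[0]+c4[3]-c4[1]-c4[2])/2
    print(z,c4.mean(0).round(4),"len",np.linalg.norm(a),"wid",np.linalg.norm(b),"ang",np.arctan2(a[1],a[0])%np.pi)
i=1+np.argmax(st[1:,4]) ; i=min(range(1,n),key=lambda k:np.hypot(*(ce[k]-uv.mean(0)))); v,u=np.nonzero(l==i); X=ray(w,np.c_[u,v],.201)[:,:2]; print("mask",len(u),axis(X),"z",np.median(P[v,u,2]))
# pipe axis: nuts & edges, crop px at z=.160
e=np.array([(130,60),(130,348),(660,65),(660,353)],float); 
E=ray(w,(e+.5)/7-.5+[200,156],.160)[:,:2]; d=(E[2]+E[3]-E[0]-E[1])/2; print("pipe",np.arctan2(d[1],d[0]),E[:2].mean(0),E[2:].mean(0))
hsv2=(hsv[...,0]<14)&(hsv[...,1]>90); np.set_printoptions(linewidth=200)
# brass pipe edges to the left: columns 120..215
br=((hsv[...,0]>12)&(hsv[...,0]<32)&(hsv[...,1]>90))
for u in range(140,218,12): 
    v=np.nonzero(br[150:240,u])[0]; print(u,v.min()+150 if len(v) else None,v.max()+150 if len(v) else None)
E
```

```text
[[244, 188, 26, 24, 277]]
0.199 [0.5902 0.2471] len 0.016488042266007842 wid 0.007264423367675591 ang 0.33502719744011106
0.201 [0.5896 0.2471] len 0.01635257435729861 wid 0.007204737916503152 ang 0.33502719744011283
0.203 [0.589  0.2472] len 0.01621710644858942 wid 0.0071450524653307226 ang 0.33502719744011183
mask 277 (array([0.59178867, 0.24679644]), np.float64(-2.9278637587519922)) z 0.20124521205608217
pipe 1.3629721669314785 [0.5830857  0.21557347] [0.59661452 0.27973096]
140 167 200
152 169 199
164 162 203
176 160 198
188 168 201
200 174 195
212 175 195
```

```bash
python3 - <<'E'
from h import *
from workcell import arm
s=arm.state(); print(rel(s,[.4786,-.2632,.28],3.356),rel(s,[.4786,-.2632,.08],3.356))
E
```

```text
([0.298, -12.918, 0.492], [-0.0, -0.0, -0.412]) ([0.298, -12.916, 5.492], [-0.0, -0.0, -0.412])
```

Emit:
send_rows --pt "0.3 -12.92 0.5 0 0 -0.41 50" --pt "0.3 -12.92 0.5 0 0 -0.41 50" --pt "0.3 -12.92 0.5 0 0 -0.41 50" --pt "0.3 -12.92 0.5 0 0 -0.41 50" --pt "0.3 -12.92 0.5 0 0 -0.41 50" --pt "0.3 -12.92 0.5 0 0 -0.41 50" --pt "0.3 -12.92 0.5 0 0 -0.41 50" --pt "0.3 -12.92 0.5 0 0 -0.41 50" --pt "0.3 -12.92 0.5 0 0 -0.41 50" --pt "0.3 -12.92 0.5 0 0 -0.41 50" --pt "0.3 -12.92 0.5 0 0 -0.41 50" --pt "0.3 -12.92 0.5 0 0 -0.41 50" --pt "0.3 -12.92 0.5 0 0 -0.41 50" --pt "0.3 -12.92 5.5 0 0 -0.41 50" --pt "0.3 -12.92 5.5 0 0 -0.41 50" --pt "0.3 -12.92 5.5 0 0 -0.41 50" --pt "0.3 -12.92 5.5 0 0 -0.41 50" --pt "0.3 -12.92 5.5 0 0 -0.41 50" --pt "0.3 -12.92 5.5 0 0 -0.41 50" --pt "0.3 -12.92 5.5 0 0 -0.41 50"

```text
time: 5.0
ee_pos: [0.4774, -0.2614, 0.0784]
tool_rot: [3.138, -0.003, -2.928]
ft_force: [0.6, 0.4, 0.8]
width: 0.585
grasp_force: 0.0
```

```bash
python3 - <<'E'
from h import *
from workcell import arm, vision
s=arm.state(); print(s["time"],s["ee_pos"],s["tool_rot"],s["width"]); print(rel(s,[.4786,-.2632,.023],3.356))
w=vision.capture("wrist"); cv2.imwrite("pics/w3.png",w["img"][:,:,::-1])
hsv=cv2.cvtColor(w["img"],cv2.COLOR_RGB2HSV); m=cv2.inRange(hsv,(105,120,40),(125,255,255)); P=pts(w)
n,l,st,ce=cv2.connectedComponentsWithStats(m); i=1+np.argmax(st[1:,4]); Q=P[l==i]; t=(Q[:,2]>.037)&(Q[:,2]<.048); print(st[i],t.sum(),axis(Q[t][:,:2]),Q[t][:,2].mean())
E
```

```text
5.0 [ 0.47738403 -0.26144236  0.07838333] [ 3.13824542 -0.00324921 -2.92823348] 0.5851949917716295
([-0.025, -0.054, 1.384], [0.003, -0.003, -0.001])
[ 218  160   55  143 4102] 2707 (array([ 0.47661213, -0.26418075]), np.float64(-2.9260916483787605)) 0.042198492285317156
```

View pics/w3.png

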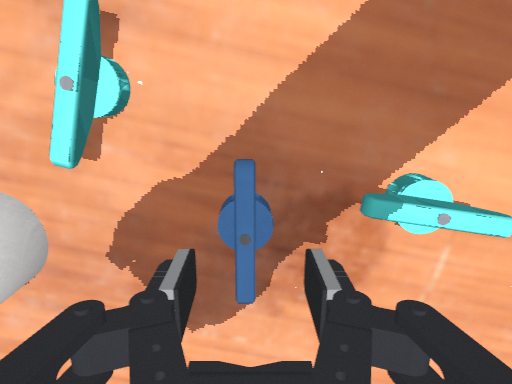

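The handle lies centred between the open fingers: wing at u≈245, finger midpoint ≈249, aligned with the pads. Descend and pinch.

Emit:
send_rows --pt "0.03 -0.06 0.6 0 0 0 50" --pt "0.03 -0.06 1.2 0 0 0 50" --pt "0.03 -0.06 1.35 0 0 0 50" --pt "0.03 -0.06 1.35 0 0 0 50" --pt "0.03 -0.06 1.35 0 0 0 30" --pt "0.03 -0.06 1.35 0 0 0 16" --pt "0.03 -0.06 1.35 0 0 0 5" --pt "0.03 -0.06 1.35 0 0 0 5" --pt "0.03 -0.06 1.35 0 0 0 5" --pt "0.03 -0.06 1.35 0 0 0 5" --pt "0.03 -0.06 1.35 0 0 0 5" --squeeze 60

```text
time: 5.97
ee_pos: [0.4807, -0.2656, 0.0273]
tool_rot: [-3.139, 0.003, -2.926]
ft_force: [0.1, -0.1, 6.5]
width: 0.123
grasp_force: 61.0
```

```bash
python3 - <<'E'
from workcell import arm
s=arm.state(); print(s["time"],s["ee_pos"],s["tool_rot"],s["width"]*85.4,s["grasp_force"],s["ft_force"].round(1),s["qpos"].round(2))
E
```

```text
5.9667 [ 0.48070949 -0.26562711  0.02730099] [-3.13877859e+00  2.53697484e-03 -2.92621470e+00] 10.486330309973281 60.98432958126068 [ 0.1 -0.1  6.5] [-0.62  0.47 -0.34  0.76 -0.   -0.84]
```

```bash
python3 - <<'E'
from h import *
from workcell import arm
s=arm.state(); print(rel(s,[.4786,-.2632,.29],3.356),rel(s,[.5896,.2471,.29],3.477))
E
```

```text
([0.022, 0.052, -6.568], [-0.003, 0.003, 0.001]) ([-5.415, 11.922, -6.587], [-0.003, 0.002, -0.12])
```

Emit:
send_rows --pt "0 0 -0.5 0 0 0 5" --pt "0 0 -1.5 0 0 0 5" --pt "0 0 -6.6 0 0 0 5" --pt "0 0 -6.6 0 0 0 5" --pt "0 0 -6.6 0 0 0 5" --pt "0 0 -6.6 0 0 0 5" --pt "-5.4 11.9 -6.6 0 0 -0.12 5" --pt "-5.4 11.9 -6.6 0 0 -0.12 5" --pt "-5.4 11.9 -6.6 0 0 -0.12 5" --pt "-5.4 11.9 -6.6 0 0 -0.12 5" --pt "-5.4 11.9 -6.6 0 0 -0.12 5" --pt "-5.4 11.9 -6.6 0 0 -0.12 5" --pt "-5.4 11.9 -6.6 0 0 -0.12 5" --pt "-5.4 11.9 -6.6 0 0 -0.12 5" --pt "-5.4 11.9 -6.6 0 0 -0.12 5" --pt "-5.4 11.9 -6.6 0 0 -0.12 5" --pt "-5.4 11.9 -6.6 0 0 -0.12 5" --pt "-5.4 11.9 -6.6 0 0 -0.12 5" --pt "-5.4 11.9 -6.6 0 0 -0.12 5" --pt "-5.4 11.9 -6.6 0 0 -0.12 5" --squeeze 80

```text
time: 7.63
ee_pos: [0.5885, 0.2518, 0.2888]
tool_rot: [3.14, 0.001, -2.8]
ft_force: [-0.6, -0.4, -1.5]
width: 0.113
grasp_force: 80.4
```

Emit:
send_rows --pt "0 0 0 0 0 0 5" --pt "0 0 0 0 0 0 5" --pt "0 0 0 0 0 0 5" --pt "0 0 0 0 0 0 5"

```text
time: 7.97
ee_pos: [0.5885, 0.2451, 0.2896]
tool_rot: [-3.141, -0.0, -2.808]
ft_force: [0.3, -0.6, -1.7]
width: 0.112
grasp_force: 80.4
```

```bash
python3 - <<'E'
from h import *
from workcell import arm, vision
s=arm.state(); print(s["time"],s["ee_pos"],s["tool_rot"],s["width"]*85.4,s["grasp_force"],s["ft_force"].round(1))
w=vision.capture("wrist"); np.savez("w4.npz",**w); cv2.imwrite("pics/w4.png",w["img"][:,:,::-1])
t=vision.capture("top"); np.savez("t4.npz",**t)
R=Rn.from_euler("xyz",s["tool_rot"]).as_matrix()
hsv=cv2.cvtColor(w["img"],cv2.COLOR_RGB2HSV); m=cv2.inRange(hsv,(105,120,40),(125,255,255)); P=pts(w)
n,l,st,ce=cv2.connectedComponentsWithStats(m)
for i in range(1,n):
  if st[i,4]>100:
    Q=(P[l==i]-s["ee_pos"])@R*1000; print(st[i]); print("tool-frame mm x,y,z pct",np.percentile(Q,[2,25,50,75,98],axis=0).round(1).tolist())
E
```

```text
7.9667 [0.58849511 0.24507689 0.28959266] [-3.14126009e+00 -6.62481907e-05 -2.80822826e+00] 9.576223332427132 80.42172186076641 [ 0.3 -0.6 -1.7]
[ 215  174   71  186 5601]
tool-frame mm x,y,z pct [[-39.3, -13.7, -16.3], [-11.2, -3.0, -15.2], [10.2, 0.4, -14.7], [25.2, 3.8, -13.7], [43.2, 14.7, 18.6]]
[369 269  49  47 955]
tool-frame mm x,y,z pct [[-217.8, 171.7, 269.3], [-196.4, 180.5, 270.7], [-174.7, 196.3, 271.4], [-162.9, 216.8, 273.3], [-156.2, 234.0, 285.2]]
```

View pics/w4.png

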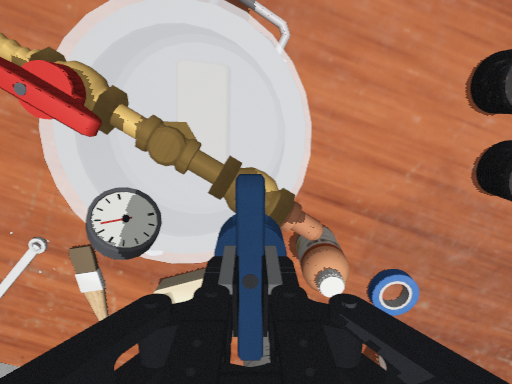

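The handle is held between the pads with its wing upright along tool x. Top ends are at about (250,175) and (250,358). Now its exact offset in the hand.

```bash
cat > inhand.py <<'E'
from h import *
def inhand(w,ee,rot):
    R=Rn.from_euler("xyz",rot).as_matrix()
    hsv=cv2.cvtColor(w["img"],cv2.COLOR_RGB2HSV); m=cv2.inRange(hsv,(105,120,40),(125,255,255))
    n,l,st,ce=cv2.connectedComponentsWithStats(m); i=1+np.argmax(st[1:,4])
    Q=(pts(w)-ee)@R*1000; t=(l==i)&(abs(Q[...,2]+15)<4)&(abs(Q[...,1])<9)
    t=cv2.morphologyEx(t.astype(np.uint8),cv2.MORPH_OPEN,np.ones((3,3)))>0
    v,u=np.nonzero(t); q=Q[t]; z0=np.median(q[:,2])
    A=np.polyfit(q[:,0],q[:,2],1)
    rows=np.unique(v); mid=np.array([[u[v==r].min()/2+u[v==r].max()/2,r] for r in rows])
    X=(ray(w,mid,ee[2]-z0/1000)-ee)@R*1000
    ok=slice(3,-3); L=np.polyfit(X[ok,0],X[ok,1],1)
    print("rows",rows.min(),rows.max(),"x ends",X[[0,-1],0].round(1),"ctr",X[[0,-1],0].mean().round(2),"y line",L.round(3),"ztop",z0.round(1),"tilt",A.round(4))
    return R,X[[0,-1],0].mean(),L
E
python3 - <<'E'
from inhand import *
ee=np.array([.58849511,.24507689,.28959266]); rot=[-3.14126,0,-2.80822826]
w=dict(np.load("w4.npz")); R,cx,L=inhand(w,ee,rot)
# cross-check with top view
c=dict(np.load("t4.npz")); hsv=cv2.cvtColor(c["img"],cv2.COLOR_RGB2HSV); m=cv2.inRange(hsv,(105,120,40),(125,255,255))
n,l,st,ce=cv2.connectedComponentsWithStats(m); print([ (s.tolist()) for s in st[1:] if s[4]>15])
E
```

```text
rows 177 359 x ends [ 44.2 -42.1] ctr 1.07 y line [-0.001  0.294] ztop -14.9 tilt [ 4.50000e-03 -1.48502e+01]
[[266, 97, 8, 31, 65], [271, 100, 13, 30, 60], [144, 174, 10, 14, 69]]
```

```bash
python3 - <<'E'
from h import *
from workcell import arm
s=arm.state(); print(s["ee_pos"],s["tool_rot"],rel(s,[.5907,.2472,.238],3.477))
E
```

```text
[0.58856265 0.24531662 0.28958547] [-3.14145826e+00  1.01985612e-04 -2.80806665e+00] ([-0.066, 0.027, 1.29], [-0.0, 0.0, -0.002])
```

Emit:
send_rows --pt "-0.065 0.025 0.5 0 0 0 5" --pt "-0.065 0.025 1.0 0 0 0 5" --pt "-0.065 0.025 1.3 0 0 0 5" --pt "-0.065 0.025 1.3 0 0 0 5" --pt "-0.065 0.025 1.3 0 0 0 5" --pt "-0.065 0.025 1.3 0 0 0 5"

```text
time: 8.57
ee_pos: [0.5911, 0.248, 0.2384]
tool_rot: [-3.141, 0.001, -2.807]
ft_force: [1.0, 0.6, -2.1]
width: 0.118
grasp_force: 80.4
```

```bash
python3 - <<'E'
from inhand import *
from workcell import arm,vision
s=arm.state(); print(s["time"],s["ee_pos"],s["tool_rot"],s["ft_force"].round(2),s["ft_torque"].round(2)); print(rel(s,[.5907,.2472,.229],3.477))
w=vision.capture("wrist"); np.savez("w5.npz",**w); R,cx,L=inhand(w,s["ee_pos"],s["tool_rot"])
im=w["img"][90:330,120:440,::-1]; cv2.imwrite("pics/w5.png",cv2.resize(im,None,fx=2.4,fy=2.4,interpolation=cv2.INTER_CUBIC))
E
```

```text
8.5667 [0.5910896  0.24798143 0.23843578] [-3.14140884e+00  1.35507419e-03 -2.80696389e+00] [ 1.    0.63 -2.08] [ 0.06 -0.    0.06]
([0.016, -0.015, 0.236], [-0.0, 0.001, -0.001])
rows 177 359 x ends [ 44.2 -42.1] ctr 1.05 y line [-0.     0.299] ztop -14.9 tilt [ 4.50000e-03 -1.48882e+01]
```

View pics/w5.png

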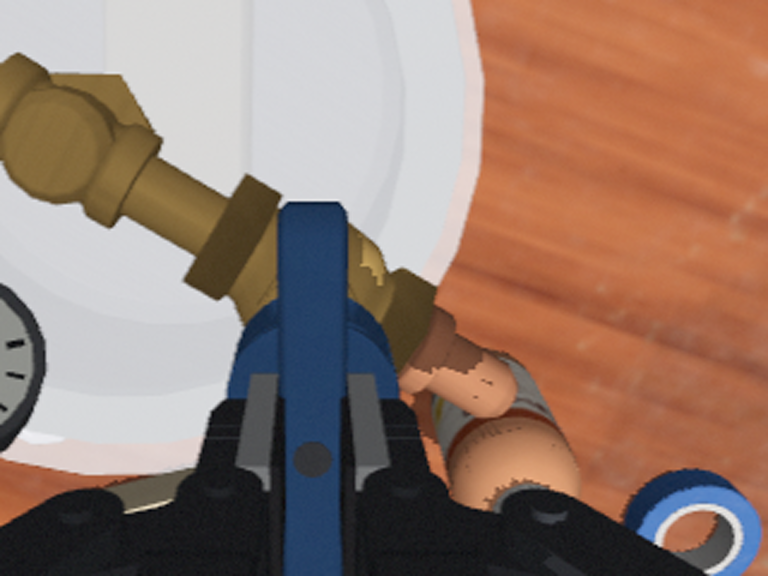

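The handle hangs over the valve nut on the stem's line, with the silencer and bottle clear below it. Now ease down in small steps.

Emit:
send_rows --pt "0.01 -0.015 0.08 0 0 0 5" --pt "0.01 -0.015 0.15 0 0 0 5" --pt "0.01 -0.015 0.2 0 0 0 5" --pt "0.01 -0.015 0.23 0 0 0 5" --pt "0.01 -0.015 0.26 0 0 0 5" --pt "0.01 -0.015 0.28 0 0 0 5" --pt "0.01 -0.015 0.28 0 0 0 5" --pt "0.01 -0.015 0.28 0 0 0 5"

```text
time: 9.28
ee_pos: [0.5908, 0.2477, 0.2277]
tool_rot: [-3.141, 0.002, -2.806]
ft_force: [-2.5, -0.9, 5.5]
width: 0.112
grasp_force: 81.5
```

Light contact at about 7 N. Now a slow rotation sweep under this push.

Emit:
send_rows --pt "0 0 0.01 0 0 0.02 5" --pt "0 0 0.01 0 0 0.04 5" --pt "0 0 0.01 0 0 0.06 5" --pt "0 0 0.01 0 0 0.08 5" --pt "0 0 0.01 0 0 0.08 5"

```text
time: 9.7
ee_pos: [0.5911, 0.2472, 0.2277]
tool_rot: [-3.14, 0.003, -2.887]
ft_force: [-2.3, -2.1, 7.1]
width: 0.115
grasp_force: 81.5
```

Emit:
send_rows --pt "0 0 0 0 0 -0.03 5" --pt "0 0 0 0 0 -0.06 5" --pt "0 0 0 0 0 -0.09 5" --pt "0 0 0 0 0 -0.12 5" --pt "0 0 0 0 0 -0.15 5" --pt "0 0 0 0 0 -0.15 5"

```text
time: 10.2
ee_pos: [0.5909, 0.2477, 0.2277]
tool_rot: [-3.141, 0.003, -2.735]
ft_force: [-1.2, -0.1, 7.2]
width: 0.113
grasp_force: 81.5
```

```bash
python3 - <<'E'
from workcell import arm
s=arm.state(); print(s["time"],s["ee_pos"],s["tool_rot"],s["ft_force"].round(2),s["ft_torque"].round(3))
E
```

```text
10.2 [0.59094859 0.24771824 0.22771176] [-3.14097557e+00  2.71483442e-03 -2.73534221e+00] [-1.23 -0.05  7.23] [-0.254  0.508  0.019]
```

It turns but rides on top, so there is a small lateral error. I'll run a gentle spiral under the same light push.

Emit:
send_rows --pt "0 0 0.01 0 0 0.04 5" --pt "0 0 0.02 0 0 0.07 5" --pt "0.012 0 0.02 0 0 0.07 5" --pt "0.025 0 0.02 0 0 0.07 5" --pt "0.018 0.018 0.02 0 0 0.07 5" --pt "0 0.025 0.02 0 0 0.07 5" --pt "-0.018 0.018 0.02 0 0 0.07 5" --pt "-0.025 0 0.02 0 0 0.07 5" --pt "-0.018 -0.018 0.02 0 0 0.07 5" --pt "0 -0.025 0.02 0 0 0.07 5" --pt "0.018 -0.018 0.02 0 0 0.07 5" --pt "0.025 0 0.02 0 0 0.07 5" --pt "0.025 0 0.02 0 0 0.07 5"

```text
time: 11.28
ee_pos: [0.591, 0.2472, 0.2276]
tool_rot: [-3.14, 0.005, -2.806]
ft_force: [-0.6, -1.4, 8.6]
width: 0.107
grasp_force: 81.7
```

```bash
python3 - <<'E'
from workcell import arm
s=arm.state(); print(s["time"],s["ee_pos"],s["tool_rot"],s["ft_force"].round(2),s["ft_torque"].round(3))
E
```

```text
11.2833 [0.59102339 0.24720037 0.22762653] [-3.14017145  0.00512291 -2.80648682] [-0.55 -1.45  8.57] [-0.349  0.172  0.004]
```

Emit:
send_rows --pt "0.012 0 0.01 0 0 0 5" --pt "0.025 0 0.01 0 0 0 5" --pt "0.022 0.013 0.01 0 0 0 5" --pt "0.018 0.025 0.01 0 0 0 5" --pt "0.01 0.035 0.01 0 0 0 5" --pt "0 0.043 0.01 0 0 0 5" --pt "-0.012 0.048 0.01 0 0 0 5" --pt "-0.025 0.05 0.01 0 0 0 5" --pt "-0.038 0.048 0.01 0 0 0 5" --pt "-0.05 0.043 0.01 0 0 0 5" --pt "-0.06 0.035 0.01 0 0 0 5" --pt "-0.068 0.025 0.01 0 0 0 5" --pt "-0.073 0.013 0.01 0 0 0 5" --pt "-0.075 0 0.01 0 0 0 5"

```text
time: 12.45
ee_pos: [0.5918, 0.2474, 0.2273]
tool_rot: [-3.14, 0.001, -2.807]
ft_force: [-5.9, -2.5, 13.0]
width: 0.11
grasp_force: 82.3
```

```bash
python3 - <<'E'
from workcell import arm
s=arm.state(); print(s["time"],s["ee_pos"],s["tool_rot"],s["ft_force"].round(2),s["ft_torque"].round(3))
E
```

```text
12.45 [0.59184593 0.24744306 0.22732774] [-3.14030175e+00  1.06387679e-03 -2.80657337e+00] [-5.87 -2.46 12.99] [-0.617  1.544 -0.006]
```

Emit:
send_rows --pt "0.002 -0.013 -0.005 0 0 0.04 5" --pt "0.007 -0.025 -0.005 0 0 -0.04 5" --pt "0.015 -0.035 -0.005 0 0 0.04 5" --pt "0.025 -0.043 -0.005 0 0 -0.04 5" --pt "0.037 -0.048 -0.005 0 0 0.04 5" --pt "0.05 -0.05 -0.005 0 0 -0.04 5" --pt "0.063 -0.048 -0.005 0 0 0.04 5" --pt "0.075 -0.043 -0.005 0 0 -0.04 5" --pt "0.085 -0.035 -0.005 0 0 0.04 5" --pt "0.093 -0.025 -0.005 0 0 -0.04 5" --pt "0.098 -0.013 -0.005 0 0 0.04 5" --pt "0.1 0 -0.005 0 0 0 5"

```text
time: 13.45
ee_pos: [0.5909, 0.2472, 0.2277]
tool_rot: [-3.14, 0.007, -2.808]
ft_force: [1.7, -1.7, 8.6]
width: 0.114
grasp_force: 81.7
```

```bash
python3 - <<'E'
from workcell import arm
s=arm.state(); print(s["time"],s["ee_pos"],s["tool_rot"],s["ft_force"].round(2),s["ft_torque"].round(3))
E
```

```text
13.45 [0.59088047 0.24721086 0.22771918] [-3.14032766  0.00696532 -2.80815429] [ 1.69 -1.67  8.62] [-0.194 -0.312  0.009]
```

Friction swallows small sideways commands because the arm is soft at about 3 N/mm. I'll hop instead: lift slightly, shift 1 mm, press lightly, and watch z.

Emit:
send_rows --pt "-0.025 0 -0.08 0 0 0 5" --pt "-0.025 0 -0.08 0 0 0 5" --pt "-0.025 0 -0.03 0 0 0 5" --pt "-0.025 0 0 0 0 0.03 5" --pt "-0.025 0 0 0 0 0 5"

```text
time: 13.87
ee_pos: [0.589, 0.2468, 0.2233]
tool_rot: [-3.141, -0.002, -2.807]
ft_force: [-0.5, -1.2, -0.7]
width: 0.118
grasp_force: 80.4
```

Emit:
send_rows --pt "0 -0.025 -0.08 0 0 0 5" --pt "0 -0.025 -0.08 0 0 0 5" --pt "0 -0.025 -0.03 0 0 0 5" --pt "0 -0.025 0 0 0 0.03 5" --pt "0 -0.025 0 0 0 0 5"

```text
time: 14.28
ee_pos: [0.5896, 0.2462, 0.224]
tool_rot: [3.142, -0.001, -2.807]
ft_force: [0.3, -0.3, -1.4]
width: 0.113
grasp_force: 80.4
```

Emit:
send_rows --pt "0.025 0 -0.08 0 0 0 5" --pt "0.025 0 -0.08 0 0 0 5" --pt "0.025 0 -0.03 0 0 0 5" --pt "0.025 0 0 0 0 0.03 5" --pt "0.025 0 0 0 0 0 5"

```text
time: 14.7
ee_pos: [0.5889, 0.2459, 0.2243]
tool_rot: [-3.142, -0.0, -2.807]
ft_force: [-0.2, 1.1, -1.1]
width: 0.111
grasp_force: 80.4
```

Emit:
send_rows --pt "0 0.025 -0.08 0 0 0 5" --pt "0 0.025 -0.08 0 0 0 5" --pt "0 0.025 -0.03 0 0 0 5" --pt "0 0.025 0 0 0 0.03 5" --pt "0 0.025 0 0 0 0 5"

```text
time: 15.12
ee_pos: [0.5887, 0.2467, 0.2244]
tool_rot: [-3.141, -0.0, -2.807]
ft_force: [-0.0, -0.8, -1.3]
width: 0.113
grasp_force: 80.4
```

Emit:
send_rows --pt "-0.025 0.025 -0.08 0 0 0 5" --pt "-0.025 0.025 -0.08 0 0 0 5" --pt "-0.025 0.025 -0.03 0 0 0 5" --pt "-0.025 0.025 0 0 0 0.03 5" --pt "-0.025 0.025 0 0 0 0 5"

```text
time: 15.53
ee_pos: [0.5898, 0.2484, 0.2278]
tool_rot: [-3.141, 0.004, -2.807]
ft_force: [-2.7, -1.4, 10.9]
width: 0.116
grasp_force: 82.1
```

It dropped in at four of the five points. Return to their middle and lower it slowly.

Emit:
send_rows --pt "0.012 -0.038 -0.08 0 0 0 5" --pt "0.012 -0.038 -0.08 0 0 0 5" --pt "0.012 -0.038 -0.03 0 0 0 5" --pt "0.012 -0.038 0 0 0 0 5" --pt "0.012 -0.038 0.02 0 0 0 5" --pt "0.012 -0.038 0.06 0 0 0 5" --pt "0.012 -0.038 0.1 0 0 0 5"

```text
time: 16.12
ee_pos: [0.5892, 0.2465, 0.2201]
tool_rot: [-3.142, -0.001, -2.806]
ft_force: [-0.5, -0.6, -1.7]
width: 0.114
grasp_force: 80.4
```

```bash
python3 - <<'E'
from workcell import arm
s=arm.state(); print(s["time"],s["ee_pos"],s["tool_rot"],s["ft_force"].round(2),s["ft_torque"].round(3))
E
```

```text
16.1167 [0.58921354 0.24653693 0.2200978 ] [-3.14156778e+00 -6.03629405e-04 -2.80649414e+00] [-0.49 -0.64 -1.69] [ 0.064  0.004 -0.024]
```

Emit:
send_rows --pt "0 0 0.04 0 0 0 5" --pt "0 0 0.08 0 0 0 5" --pt "0 0 0.12 0 0 0 5" --pt "0 0 0.15 0 0 0 5" --pt "0 0 0.17 0 0 0 5" --pt "0 0 0.19 0 0 0 5" --pt "0 0 0.19 0 0 0 5" --pt "0 0 0.19 0 0 0 5"

```text
time: 16.78
ee_pos: [0.5893, 0.2466, 0.2144]
tool_rot: [-3.141, 0.001, -2.806]
ft_force: [-2.3, -1.0, 5.2]
width: 0.108
grasp_force: 81.3
```

It is home with a light push. Now turn clockwise (+tool z) to shut.

Emit:
send_rows --pt "0 0 0 0 0 0.04 5" --pt "0 0 0 0 0 0.08 5" --pt "0 0 0 0 0 0.12 5" --pt "0 0 0 0 0 0.16 5" --pt "0 0 0 0 0 0.2 5" --pt "0 0 0 0 0 0.24 5" --pt "0 0 0 0 0 0.28 5" --pt "0 0 0 0 0 0.32 5" --pt "0 0 0 0 0 0.36 5" --pt "0 0 0 0 0 0.4 5" --pt "0 0 0 0 0 0.44 5" --pt "0 0 0 0 0 0.47 5" --pt "0 0 0 0 0 0.5 5" --pt "0 0 0 0 0 0.53 5" --pt "0 0 0 0 0 0.53 5"

```text
time: 18.03
ee_pos: [0.5895, 0.2465, 0.2144]
tool_rot: [3.141, 0.002, 2.947]
ft_force: [-2.0, -0.6, 5.5]
width: 0.11
grasp_force: 81.3
```

```bash
python3 - <<'E'
from inhand import *
from workcell import arm,vision
s=arm.state(); print(s["time"],s["ee_pos"],s["tool_rot"],s["ft_force"].round(2),s["ft_torque"].round(3))
w=vision.capture("wrist"); inhand(w,s["ee_pos"],s["tool_rot"])
E
```

```text
18.0333 [0.5895044  0.24651607 0.21438839] [3.14122221e+00 1.53937646e-03 2.94656302e+00] [-2.02 -0.56  5.54] [-0.221  0.498  0.133]
rows 177 359 x ends [ 44.5 -41.8] ctr 1.32 y line [-0.003  0.415] ztop -15.0 tilt [ 4.20000e-03 -1.49006e+01]
```

Emit:
send_rows --pt "0 0 0 0 0 0.02 5" --pt "0 0 0 0 0 0.03 5" --pt "0 0 0 0 0 0.03 5" --pt "0 0 0 0 0 0.03 5"

```text
time: 18.42
ee_pos: [0.5895, 0.2465, 0.2144]
tool_rot: [3.141, 0.002, 2.918]
ft_force: [-2.0, -2.3, 5.6]
width: 0.112
grasp_force: 81.3
```

```bash
python3 - <<'E'
from workcell import arm
s=arm.state(); print(s["time"],s["ee_pos"],s["tool_rot"],s["ft_force"].round(2),s["ft_torque"].round(3))
E
```

```text
18.4167 [0.58950737 0.24648602 0.21439536] [3.14121625e+00 1.53850896e-03 2.91760907e+00] [-2.04 -2.27  5.62] [-0.256  0.509  0.125]
```

Emit:
send_rows --pt "0 0 0 0 0 0.02 5" --pt "0 0 0 0 0 0.03 5" --pt "0 0 0 0 0 0.03 5"

```text
time: 18.67
ee_pos: [0.5895, 0.2465, 0.2144]
tool_rot: [3.141, 0.002, 2.887]
ft_force: [-2.6, -1.2, 6.4]
width: 0.109
grasp_force: 81.3
```

```bash
python3 - <<'E'
from workcell import arm
s=arm.state(); print(s["time"],s["ee_pos"],s["tool_rot"],s["ft_force"].round(2),s["ft_torque"].round(3))
E
```

```text
18.6667 [0.5895191  0.24650811 0.21441829] [3.14112982e+00 1.57514387e-03 2.88740095e+00] [-2.56 -1.24  6.45] [-0.213  0.488  0.161]
```

Emit:
send_rows --pt "0 0 -0.01 0 0 -0.02 5" --pt "0 0 -0.025 0 0 -0.03 5" --pt "0 0 -0.025 0 0 -0.03 5" --pt "0 0 -0.025 0 0 -0.03 20" --pt "0 0 -0.025 0 0 -0.03 30" --pt "0 0 -0.025 0 0 -0.03 40" --pt "0 0 -0.025 0 0 -0.03 40" --pt "0 0 -0.025 0 0 -0.03 40" --pt "0 0 -0.3 0 0 -0.03 50" --pt "0 0 -1 0 0 -0.03 50" --pt "0 0 -2 0 0 -0.03 50" --pt "0 0 -2.5 0 0 -0.03 50" --pt "0 0 -2.5 0 0 -0.03 50" --pt "0 0 -2.5 0 0 -0.03 50"

```text
time: 19.83
ee_pos: [0.5904, 0.2469, 0.3147]
tool_rot: [3.14, 0.003, 2.917]
ft_force: [0.7, -1.1, -0.3]
width: 0.587
grasp_force: 0.0
```

```bash
python3 - <<'E'
from h import *
from workcell import arm,vision
s=arm.state(); print(s["time"],s["ee_pos"],s["tool_rot"],s["ft_force"].round(2))
w=vision.capture("wrist"); np.savez("w6.npz",**w); cv2.imwrite("pics/w6.png",w["img"][:,:,::-1])
hsv=cv2.cvtColor(w["img"],cv2.COLOR_RGB2HSV); m=cv2.inRange(hsv,(105,120,40),(125,255,255)); P=pts(w)
n,l,st,ce=cv2.connectedComponentsWithStats(m); i=1+np.argmax(st[1:,4]); Q=P[l==i]; z=np.percentile(Q[:,2],90); t=abs(Q[:,2]-.229)<.005; print(st[i],"z90",z,t.sum(),np.median(Q[t][:,2]),axis(Q[t][:,:2]))
E
```

```text
19.8333 [0.5904058  0.24690489 0.31468405] [3.13964268 0.00346444 2.91678978] [ 0.71 -1.09 -0.3 ]
[ 227  143   45  119 2697] z90 0.23002624165858798 1757 0.229325047120799 (array([0.58554682, 0.24794348]), np.float64(2.9280344237223996))
```

View pics/w6.png

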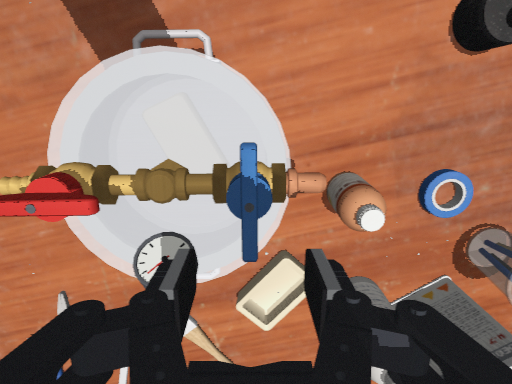

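The picture shows the blue handle seated, at (249,200), and square across the level pipe. Its top is at z = 0.229 m, so it is home. Its angle is within 0.01 rad of square and the fingers are clear. Handing in.

```bash
python3 -c "
from workcell import arm
print(arm.job_done())"
```

```text
the job is handed in; nothing more can be done
None
```

The blue handle is fully home on the vent stem and turned clockwise to shut, square across the pipe to within about 0.01 rad; it is released, the arm is clear, the bottle, tin and jar were not touched, and the job was handed in at about 20 s with no verdict returned.

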